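# Refit the drain elbow of a chilled dairy case

## Task

Take the blue hose-barb elbow and fit it into the grey drain body clamped in the vise: set its nose in the bore, feel gently for the thread entry, and screw it in clockwise until you feel the seal resist and the barb points along the yellow finger, not past it. Never force it, let go when it is done, and leave the cheese, the tub and the screwdriver where they are.

Things in the scene. Friction and masses are not known exactly. Their poses are not given: they have to be found in the camera images.
- elbow: Blue plastic elbow, 0.11 to 0.22 kg, standing loose and upright on its nose. Origin: centre of its underside; z up along the nose, x along the barb. Round nose, 28 mm in diameter, 0 to 23 mm high, its foot tapered to 23 mm over the first 3 mm; flange 38 mm in diameter at 23 to 26 mm; grip block at 26 to 52 mm. Two brass lugs on the nose point along +x and -x, in line with the barb.
- grip (a point): Centre of the elbow's grip block, 39 mm above the elbow's origin. Block: 26 mm across y, with flat sides to take from above with the fingers closing along the elbow's y; 30 mm along x; 26 mm high.
- lug (a point): Outer end of the front thread lug: 20 mm along x from the elbow's axis, 8 mm above its origin. Each lug is a level round pin 6 mm thick; the other points the other way.
- barb_tip (a point): End of the elbow's level barb, on its centre line: 60 mm along x and 38 mm above the elbow's origin. The barb is 16 to 19 mm thick.
- drain: Grey metal drain body clamped in a small blue bench vise, fixed. Origin: on the work surface under the bore's axis; x points along the yellow finger, z up. Vise: within 60 mm along x and 50 mm along y, below 50 mm height; its screw and crossbar reach 90 mm along -y, below 40 mm. Round housing 60 mm in diameter, its rim 1 mm below the mouth.
- mouth (a point): Centre of the bore's mouth, 75 mm above the drain body's origin, level with the top of the brass thread ring (48 mm across); axes as drain. Bore 29.8 mm in diameter, for the nose. The flat ring has two 8 mm wide slots, half a turn apart, with red edges, through which the lugs drop. With the lugs lying on the ring the elbow's origin is 5 mm below the mouth.
- entry (a point): Nominal place of one slot on the ring's rim, 24 mm from the axis, 1.1 rad anticlockwise from above of the yellow finger; the barb points over it at entry. The ring with its slots really stands up to 0.4 rad either side of this, differently each time and not reported: see or feel it. Half a turn off, the lugs drop in too, but the barb cannot then reach the finger.
- seal_rest (a point): Top of the sprung seal in the bore, 16.7 mm below the mouth: the nose lands on it when the lugs have dropped in. The elbow then turns clockwise only: free for about 0.4 rad at most, then the thread pulls it down 4 mm per rad against the seal (5 N at first, 4.5 N more per mm) and resistance rises to 0.1 to 0.4 N m at the finger. Friction holds it. End stop about 1.8 rad from entry.
- mark (a point): Outer end of the yellow finger, the mark: 64 mm from the bore's axis along x of drain, level with the mouth. The finger is 7 mm wide and starts at the housing; the barb of the finished elbow lies right above it.
- cheese: Round cheese in red wax, 98 mm in diameter, 38 mm high, loose; leave it alone. Origin: centre of its underside.
- tub: White closed dairy tub with a green band, 84 mm in diameter, 60 mm high, loose; leave it alone. Origin: centre of its underside.
- screwdriver: Yellow-handled screwdriver, 200 mm long, 26 mm thick, lying along its x, loose; leave it alone. Origin: middle of its length, at its underside.
There are look-alikes about, which are no part of the job. Several things have the shape of the elbow; the one meant has the colours described above.

How it is judged:
On the way:
1. the elbow's lugs have dropped through the slots: upright on the bore's axis (4 mm), its origin more than 12 mm below the mouth (horizontal distance between elbow and mouth below 0.004 m and z of elbow in the frame of mouth below -0.012 m and angle between elbow's own z axis and vertical below 0.12 rad), for 0.1 s.
At the end, for the whole second after the job is handed in: The elbow stands upright in the drain body, within 4 mm of its axis, screwed down onto the seal (origin more than 16.9 mm below the mouth), its barb tip within 9 mm sideways of the line of the yellow finger, on the finger's side, released and at rest (horizontal distance between elbow and mouth below 0.004 m and z of elbow in the frame of mouth below -0.0169 m and angle between elbow's own z axis and vertical below 0.08 rad and x of barb_tip in the frame of mouth above 0.05 m and y of barb_tip in the frame of mouth between -0.009 and 0.009 m and linear speed of elbow below 0.01 m/s); the robot touches nothing.
It fails at once if the elbow is pressed on the drain body with more than 35 N before its lugs have dropped in (origin less than 12 mm below the mouth) (contact force between elbow and drain above 35 N and z of elbow in the frame of mouth above -0.012 m).
It fails at once if the elbow is forced in the drain body with more than 80 N (all contacts added up; the finished thread and seal alone make up to about 50 N) (contact force between elbow and drain above 80 N).
It fails at once if the screwed-in elbow is turned well past the yellow finger (barb tip more than 15 mm beyond it) (z of elbow in the frame of mouth below -0.016 m and horizontal distance between elbow and mouth below 0.005 m and y of barb_tip in the frame of mouth below -0.015 m and x of barb_tip in the frame of mouth above 0.03 m).
It fails at once if the cheese, the tub or the screwdriver is moved by more than 15 mm (distance of any of cheese, tub, screwdriver from where it was at the start of the episode above 0.015 m).
It also fails if it takes over 64 s, if anything falls off the work surface, if the arm or the gripper's body presses on something with over 40 N, if the wrist force passes 120 N, or if a joint passes its speed limit or range.

## Robot

A 7-joint arm with a two-finger parallel gripper is mounted at the origin on the work surface. World frame = base frame: x ahead of the robot, y to its left, z up, the work surface at z = 0. Lengths are in m, angles in rad, forces in N, time in s.
With the tool pointing down it reaches from about 0.4 to 0.875 m from the base axis. Payload 4.4 kg.
Tool frame: the origin (TCP) lies at the very end of the fingers, on their centre line; the grasp point (between the pads) lies 19 mm behind it; z points along the fingers, y is the line along which they close (so a half turn about z gives the same grasp; the last joint's range is limited). The gripper opens to 85 mm and grips with 20 to 120 N. Pads are 22 mm wide; open, the fingers measure 114 mm over their backs; the gripper's body (76 mm by 85 mm) begins 54 mm behind the grasp point. The pads swing forward as they close: fully open they stand 13 mm farther back than shut.
Start: joints at [-1.302, 0.628, 0.038, 1.517, -0.027, 0.996, -0.02], TCP at [0.214, 0.614, 0.194] pointing down, gripper open.
Joint ranges: [-3.06, 3.06], [-0.37, 2.12], [-1.25, 1.32], [0.18, 2.47], [-1.1, 4.24], [0.23, 1.98], [-2.94, 2.94]. Speed limits (rad/s): [2.57, 2.57, 3.14, 3.14, 3.14, 3.14, 3.14].

## Interface

Orientations are given as a 3x3 rotation matrix whose columns are the frame's x, y, z axes.
In Python, from cell import robot, inverse_kinematics, vision, workorder gives the robot as it stands. Calls block until the motion is done:
- robot.reach(position, orientation): joint-space move of the TCP to a pose.
- robot.line_to(position, rot=None, max_speed=0.15): straight line of the TCP; rot=None keeps the orientation; max_speed is the mean speed in m/s.
- robot.movej(angles): joint-space move.
- robot.open_gripper() and robot.close_gripper(): open the fingers fully, or close them until they stop; the grip force is fixed at half the most.
- robot.wait(seconds).
- inverse_kinematics(position, orientation): joint angles nearest the present ones, or None.
- robot.get_state(): the state.
- vision.get_image(name): name is "side" or "top"; returns a dict with "img" (480x640x3 uint8, red, green, blue), "intrinsics" (3x3 intrinsics, pixels), "k1" (the pictures are not rectified: a ray, as slopes to the right and down, at radius r is drawn at 1 + k1 r^2 times it, then the intrinsics apply), "rvec" (rotation vector, rad) and "tvec" (3), from world to camera coordinates, as OpenCV has them. Camera axes: x right, y down, z forward; pixel columns grow to the right and rows downward; lengths in m; the calibration is good to about 2 mm. A picture is of the moment at which its call begins. There is no depth.
A pose or a line that the arm cannot do raises robot.IKError and nothing moves.
- workorder.sign_off(): hands the job in; it is judged then, once.
The state is a dict: "clock": time; "joints": joint angles; "joint_vel": joint speeds; "tau": joint torques, N m; "eef_pos": TCP position; "tcp_rot": TCP orientation; "force": force on the tool from outside, world axes, zero at the start; "torque": the same for the moment, N m; "width": finger opening in m; "gripper_force": force on a finger pad.
Only numpy, scipy, OpenCV 4.12 (cv2) and the standard library are available. Lean on these libraries where they do the work, as an engineer would, in place of code of your own. Each camera call takes 0.05 s, during which the arm holds its last target. There are 200 camera calls.

## Working session

There is one attempt and no reset: what is moved stays moved. The work goes in short steps, each a Python script; the robot and the scene stay as the last script left them, time stands still between calls to the robot, and variables do not carry over. Pictures are saved under pics/ and viewed, at most 10 in all, crops included, and the job is handed in when it is done.

```bash
mkdir -p pics; ls
python3 - <<'E'
from cell import robot, vision
import cv2,pickle
d={}
for n in("top","side"):
    v=vision.get_image(n);d[n]=v
    cv2.imwrite(f"pics/{n}0.png",cv2.cvtColor(v["img"],cv2.COLOR_RGB2BGR))
    print(n,v["intrinsics"],v["k1"],v["rvec"],v["tvec"])
pickle.dump(d,open("v0.pkl","wb"))
s=robot.get_state();print(s["clock"],s["eef_pos"],s["tcp_rot"],s["force"],s["torque"],s["width"])
E
```

```text
pics
top [[516.64586569   0.         321.97370817]
 [  0.         516.64586569 240.69112792]
 [  0.           0.           1.        ]] -0.08514160038412169 [ 2.14235761 -2.09811633  0.19478597] [-0.0283157   0.58266273  0.91902895]
side [[433.73642765   0.         313.84762688]
 [  0.         433.73642765 242.97216431]
 [  0.           0.           1.        ]] -0.1047777803102522 [ 0.49360702 -2.79359447  1.05087466] [0.51275561 0.19846501 0.89783885]
0.1 [0.21332506 0.6133058  0.19317569] [[-9.44469754e-01  3.28597872e-01 -5.67834372e-04]
 [ 3.28598363e-01  9.44468299e-01 -1.65793831e-03]
 [-8.49343722e-06 -1.75246203e-03 -9.99998464e-01]] [ 0.45492975  0.49490668 -0.04724536] [-0.00838032  0.02522006 -0.0213587 ] 0.0855563947430673
```

View pics/top0.png

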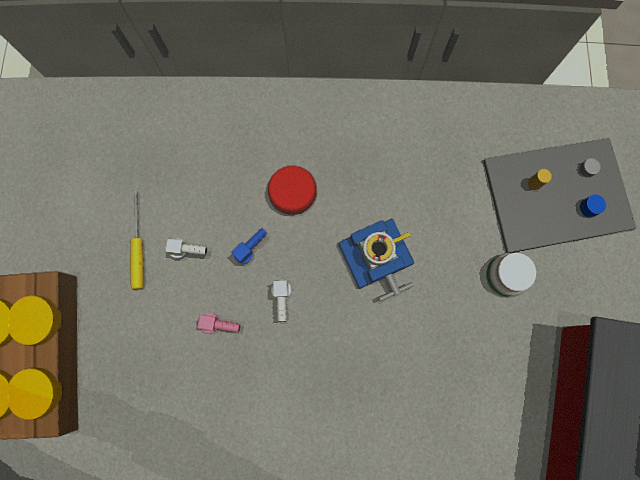

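View pics/side0.png

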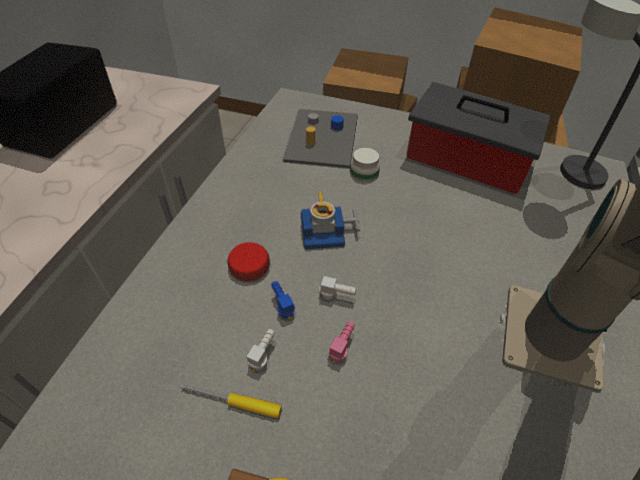

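The top view shows the blue elbow at about (243,250) with its barb to (265,232), and the drain bore at (380,248) with the yellow finger to (410,236). In the side view the elbow is at (285,305) and the bore at (322,211). I'll enlarge both.

Run:
```python
import cv2,pickle,numpy as np
d=pickle.load(open("v0.pkl","rb"))
def crop(n,x,y,w=50,h=37.5,s=8):
    im=cv2.cvtColor(d[n]["img"],cv2.COLOR_RGB2BGR)
    M=np.float32([[s,0,-(x-w/2)*s],[0,s,-(y-h/2)*s]])
    o=cv2.warpAffine(im,M,(int(w*s),int(h*s)),flags=cv2.INTER_CUBIC)
    for k in range(int(x-w/2)//10*10,int(x+w/2)+1,10):
        X=int((k-(x-w/2))*s)
        if X>=0: cv2.line(o,(X,0),(X,8),(0,255,0),1);cv2.putText(o,str(k),(X,20),0,.4,(0,255,0),1)
    for k in range(int(y-h/2)//10*10,int(y+h/2)+1,10):
        Y=int((k-(y-h/2))*s)
        if Y>=0: cv2.line(o,(0,Y),(8,Y),(0,255,0),1);cv2.putText(o,str(k),(10,Y+4),0,.4,(0,255,0),1)
    return o
o=np.vstack([np.hstack([crop("top",387,250,80,60,5),crop("top",250,246)]),np.hstack([crop("side",325,211),crop("side",283,300)])])
cv2.imwrite("pics/crop1.png",o)
```

```text
(no output)
```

View pics/crop1.png

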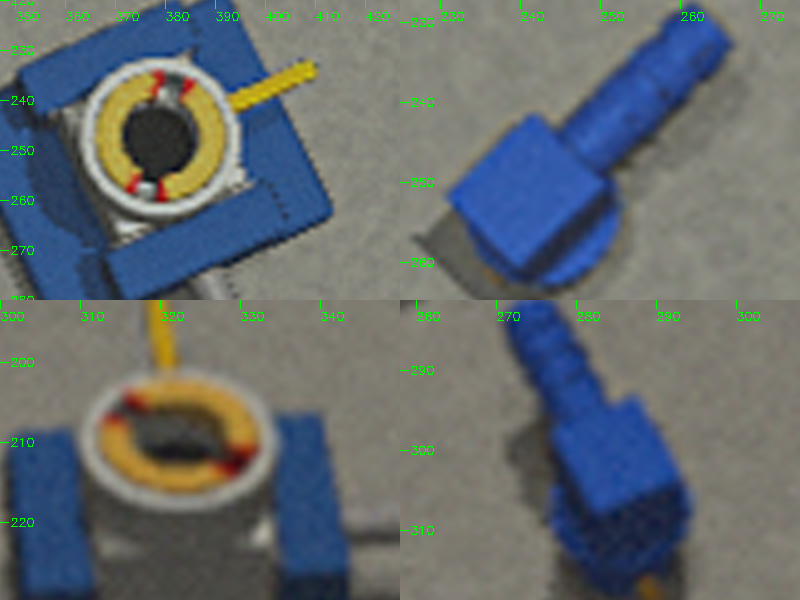

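The crop gives these pixel positions:
- **Top view:** ring centre (378.8,247.4), slots (381.4,237.0) and (376.4,258.0), finger tip (410,233.8), elbow block top centre (241.1,251.0), barb tip about (263.5,229.8).
- **Side view:** ring centre (322.2,209.1), slots (315.6,205.4) and (330,211.9), block top centre (285.1,300.8).

```bash
cat > h.py <<'E'
import cv2,pickle,numpy as np
def cam(v):
    k=v["k1"]; return v["intrinsics"],np.array([k,0,0,0,0.]),cv2.Rodrigues(np.array(v["rvec"]))[0],np.array(v["tvec"]).reshape(3)
def ray(v,p):
    K,D,R,t=cam(v); u=cv2.undistortPoints(np.array([[p]],float),K,D)[0,0]
    return -R.T@t, R.T@np.array([*u,1])
def at_z(v,p,z):
    c,r=ray(v,p); return c+r*(z-c[2])/r[2]
def tri(*vp):
    A=np.zeros((3,3));b=np.zeros(3)
    for v,p in vp:
        c,r=ray(v,p);r/=np.linalg.norm(r);P=np.eye(3)-np.outer(r,r);A+=P;b+=P@c
    x=np.linalg.solve(A,b); return x,[np.linalg.norm(np.cross(x-ray(v,p)[0],ray(v,p)[1]))/np.linalg.norm(ray(v,p)[1]) for v,p in vp]
E
python3 - <<'E'
from h import *
np.set_printoptions(precision=4,suppress=True)
d=pickle.load(open("v0.pkl","rb"));T,S=d["top"],d["side"]
print("mouth",tri((T,(378.8,247.4)),(S,(322.2,209.1))))
print("slotA",tri((T,(381.4,237)),(S,(315.6,205.4))),"slotB",tri((T,(376.4,258)),(S,(330,211.9))))
print("block",tri((T,(241.1,251)),(S,(285.1,300.8))))
m=at_z(T,(378.8,247.4),.075);f=at_z(T,(410,233.8),.075);a=at_z(T,(381.4,237),.075);b=at_z(T,(376.4,258),.075)
print("top only m,f,a,b",m,f,a,b, np.linalg.norm(f-m))
an=lambda v:np.arctan2(v[1],v[0])
print("finger ang",an(f-m),"slot ang",an(a-b), "rel",an(a-b)-an(f-m))
g=at_z(T,(241.1,251),.052);t=at_z(T,(263.5,229.8),.038)
c=[at_z(T,(225+x/8,227.25+y/8),.052) for x,y in((130,113),(47,192),(128,270),(212,185))]
print("block",g,"barb ang",an(t-g),np.linalg.norm(t-g),[an(c[0]-c[1]),an(c[3]-c[2])])
for p in((292,189),): print("cheese",at_z(T,p,.038))
for p in((516,273),): print("tub",at_z(T,p,.06))
E
```

```text
mouth (array([ 0.5691, -0.1218,  0.0703]), [np.float64(0.0005918311473974042), np.float64(0.0005918311473974878)])
slotA (array([ 0.5881, -0.1265,  0.0723]), [np.float64(0.0009494416603438193), np.float64(0.0009494416603438109)]) slotB (array([ 0.5483, -0.1173,  0.0724]), [np.float64(0.0010973922756732446), np.float64(0.00109739227567316)])
block (array([0.5609, 0.1372, 0.0444]), [np.float64(0.0011214011023886422), np.float64(0.0011214011023884915)])
top only m,f,a,b [ 0.5689 -0.1212  0.075 ] [ 0.5957 -0.1792  0.075 ] [ 0.5885 -0.1261  0.075 ] [ 0.549  -0.1169  0.075 ] 0.0638484128749495
finger ang -1.1378279878742905 slot ang -0.22882168214484203 rel 0.9090063057294485
block [0.5607 0.1362 0.052 ] barb ang -0.7170610968074727 0.06092529176929418 [np.float64(-0.7687058077825911), np.float64(-0.740192407250212)]
cheese [0.6882 0.0448 0.038 ]
tub [ 0.528  -0.3811  0.06  ]
```

```bash
cat >> h.py <<'E'
def rot(a): # tool down, barb heading a, tool y at a+pi/2
    y=np.array([-np.sin(a),np.cos(a),0]);z=np.array([0,0,-1.]);return np.column_stack([np.cross(y,z),y,z])
M=np.array([.5688,-.1214]);G=np.array([.5607,.1362]);FIN=-1.138;ENT=-.229
def st(robot,tag=""):
    s=robot.get_state();R=np.array(s["tcp_rot"])
    print(tag,round(s["clock"],2),np.round(s["eef_pos"],4),"hd %.3f"%np.arctan2(-R[0,1],R[1,1]),"F",np.round(s["force"],1),"T",np.round(s["torque"],2),"w %.4f"%s["width"],"gf %.0f"%s["gripper_force"]);return s
E
python3 - <<'E'
from h import *
from cell import robot,inverse_kinematics as ik
for p,a in((G,-.745),(M,ENT),(M,FIN-.2)):
    print(ik([*p,.09],rot(a)))
robot.reach([*G,.13],rot(-.745));st(robot)
robot.line_to([*G,.029]);st(robot)
robot.close_gripper();st(robot,"closed")
robot.line_to([*G,.15]);s=st(robot,"lift")
E
```

```text
[-0.3764918   0.66255964  0.14000253  1.82564675 -0.13993954  0.66290857
  0.67053236]
[ 0.14898722  0.66290755  0.02041477  1.81044052 -0.02027127  0.6684456
  1.52278488]
[-0.01098747  0.68019182  0.27372478  1.8153131  -0.27277868  0.6829304
  0.65042231]
 2.23 [0.5605 0.138  0.1301] hd -0.743 F [-0.3 -0.1  0.1] T [0.   0.02 0.03] w 0.0851 gf 0
 3.06 [0.5614 0.1365 0.0296] hd -0.745 F [-0.4  0.9  0.5] T [ 0.01 -0.01 -0.05] w 0.0854 gf 0
closed 3.83 [0.5607 0.1362 0.029 ] hd -0.745 F [-0.6  0.6  0. ] T [-0.    0.01 -0.04] w 0.0002 gf 0
lift 4.78 [0.5599 0.1361 0.1492] hd -0.745 F [-0.6 -0.4  0.6] T [-0.    0.01 -0.02] w 0.0001 gf 0
```

The fingers shut on nothing, so I'll look again.

Run:
```python
from h import *
from cell import vision
d={}
o=[]
for n,x,y in(("top",250,246),("side",283,290)):
    v=vision.get_image(n);d[n]=v
    im=cv2.cvtColor(v["img"],cv2.COLOR_RGB2BGR)
    o.append(cv2.resize(im[y-75:y+75,x-50:x+50],None,fx=4,fy=4,interpolation=cv2.INTER_CUBIC))
pickle.dump(d,open("v1.pkl","wb"))
cv2.imwrite("pics/look2.png",np.hstack(o))
```

```text
(no output)
```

View pics/look2.png

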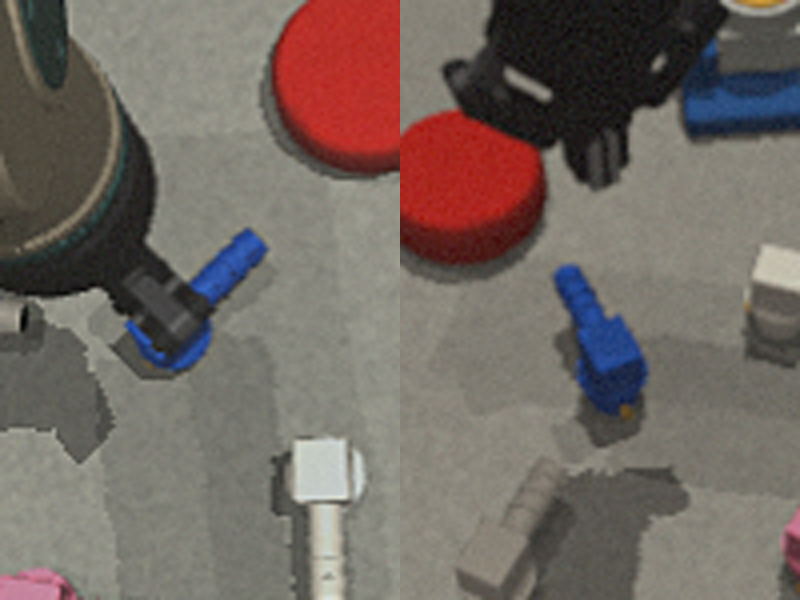

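Run:
```python
from h import *
d=pickle.load(open("v1.pkl","rb"))
from cell import robot
s=st(robot)
for n in d:
    K,D,R,t=cam(d[n])
    for p in(s["eef_pos"],[.5607,.1362,.052],[.5607,.1362,.0],[.5689,-.1212,.075]):
        print(n,p,cv2.projectPoints(np.array([p],float),R,t,K,D)[0].ravel())
print(tri((d["top"],(242.5,248.5)),(d["side"],(283,260))))
```

```text
4.88 [0.5599 0.136  0.1489] hd -0.745 F [-1.4 -1.1  0.5] T [0.04 0.02 0.01] w -0.0003 gf 0
top [0.55986167 0.13601112 0.14885963] [232.27830092 241.98162395]
top [0.5607, 0.1362, 0.052] [241.08903268 251.01788874]
top [0.5607, 0.1362, 0.0] [245.18841184 255.40270159]
top [0.5689, -0.1212, 0.075] [378.77532814 247.3920795 ]
side [0.55986167 0.13601112 0.14885963] [282.80170297 269.76511345]
side [0.5607, 0.1362, 0.052] [284.68020755 298.25834593]
side [0.5607, 0.1362, 0.0] [285.78541281 311.70107904]
side [0.5689, -0.1212, 0.075] [322.00514555 207.84412564]
(array([0.55667685, 0.11879969, 0.15636415]), [np.float64(0.009059243543357555), np.float64(0.009059243543357708)])
```

Run:
```python
from h import *
d=pickle.load(open("v1.pkl","rb"));P=[.5599,.136,.1489]
o=[]
for n,x,y in(("top",237,243),("side",283,265)):
    v=d[n];K,D,R,t=cam(v);im=cv2.cvtColor(v["img"],cv2.COLOR_RGB2BGR)
    s=10;c=cv2.resize(im[y-30:y+30,x-20:x+20],None,fx=s,fy=s,interpolation=cv2.INTER_CUBIC)
    c=np.clip(c.astype(float)*1.8+15,0,255).astype(np.uint8)
    for p in(P,[P[0],P[1],P[2]+.035],[P[0],P[1],.052]):
        q=cv2.projectPoints(np.array([p],float),R,t,K,D)[0].ravel();cv2.drawMarker(c,(int((q[0]-x+20.5)*s),int((q[1]-y+30.5)*s)),(0,255,0),0,20,2)
    o.append(c)
cv2.imwrite("pics/look3.png",np.hstack(o))
```

```text
(no output)
```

View pics/look3.png

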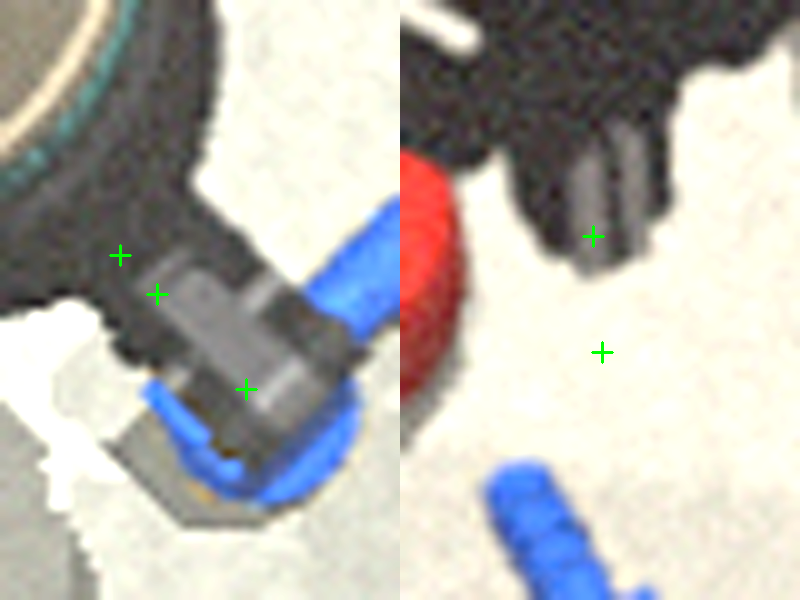

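The side view puts the closed fingertips at about (283,261.5), where (283,270) was predicted. The fingers appear to sit roughly 25 mm higher than reported. I'll open, go down to the grasp height and check against the elbow.

Run:
```python
from h import *
from cell import robot,vision
robot.open_gripper();robot.line_to([*G,.029]);s=st(robot)
d={};o=[];P=np.array(s["eef_pos"]);Y=np.array(s["tcp_rot"])[:,1]*.0425
for n,x,y in(("top",242,248),("side",285,295)):
    v=vision.get_image(n);d[n]=v;K,D,R,t=cam(v);im=cv2.cvtColor(v["img"],cv2.COLOR_RGB2BGR)
    s=8;c=cv2.resize(im[y-35:y+35,x-25:x+25],None,fx=s,fy=s,interpolation=cv2.INTER_CUBIC)
    c=np.clip(c.astype(float)*1.8+15,0,255).astype(np.uint8)
    for dz,col in((.013,(0,255,0)),(.04,(0,0,255))):
      for k in(-1,1):
        q=cv2.projectPoints((P+k*Y+[0,0,dz]).reshape(1,3),R,t,K,D)[0].ravel();cv2.drawMarker(c,(int((q[0]-x+25.5)*s),int((q[1]-y+35.5)*s)),col,0,20,2)
    o.append(c)
pickle.dump(d,open("v2.pkl","wb"))
cv2.imwrite("pics/look4.png",np.hstack(o))
```

```text
6.62 [0.5615 0.1363 0.0297] hd -0.745 F [ 0.5  0.2 -0.4] T [-0.06 -0.    0.03] w 0.0855 gf 0
```

View pics/look4.png

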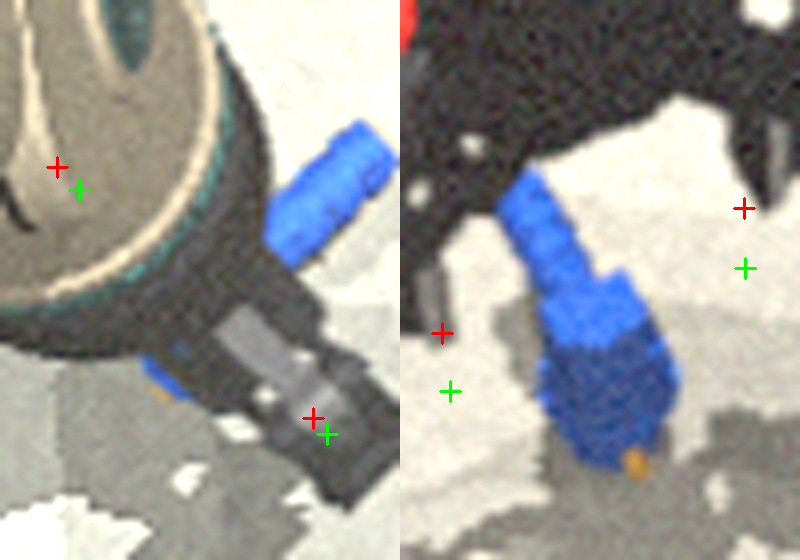

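In the side view the open fingertips are at about crop (765,208) and (432,335). That matches the red markers, 27 mm above nominal, so the real fingertips sit about 26 mm higher than reported. I'll go lower, watching the force.

Run:
```python
from h import *
from cell import robot,vision
for z in(.02,.013,.007):
    robot.line_to([*G,z]);s=st(robot)
    if abs(s["force"][2])>5: break
robot.close_gripper();s=st(robot,"closed")
if s["width"]>.015:
    robot.line_to([*G,z+.012],max_speed=.06);st(robot,"up")
```

```text
6.97 [0.5603 0.1362 0.0199] hd -0.745 F [ 0.3 -0.  -0.3] T [0.   0.03 0.05] w 0.0856 gf 0
 7.22 [0.5603 0.1361 0.0125] hd -0.745 F [ 0.5 -0.  -0.3] T [-0.02  0.    0.03] w 0.0855 gf 0
 7.47 [0.5603 0.1361 0.0065] hd -0.745 F [-0.1  0.3 -0.2] T [ 0.   -0.03 -0.04] w 0.0855 gf 0
closed 8.06 [0.561  0.1363 0.0074] hd -0.745 F [ 0.1 -0.3  3.5] T [-0.04  0.11  0.  ] w 0.0241 gf 59
up 8.41 [0.561  0.1363 0.0194] hd -0.745 F [ 0.9  0.3 -1.5] T [-0.02  0.03 -0.  ] w 0.0241 gf 59
```

Run:
```python
from h import *
from cell import robot,vision
robot.line_to([*G,.12],max_speed=.2)
robot.reach([*M,.12],rot(ENT)); st(robot)
robot.line_to([*M,.095]);robot.wait(.2);s=st(robot)
d={};o=[];P=np.array(s["eef_pos"]);X=np.array([np.cos(ENT),np.sin(ENT),0]);e=P-[0,0,.007]
for n,x,y in(("top",378,243),("side",322,205)):
    v=vision.get_image(n);d[n]=v;K,D,R,t=cam(v);im=cv2.cvtColor(v["img"],cv2.COLOR_RGB2BGR)
    s=8;c=cv2.resize(im[y-35:y+35,x-25:x+25],None,fx=s,fy=s,interpolation=cv2.INTER_CUBIC)
    c=np.clip(c.astype(float)*1.6+10,0,255).astype(np.uint8)
    for p,col in((e+.06*X+[0,0,.038],(0,255,0)),(e,(0,0,255)),([*M,.075],(255,0,255)),(e+.02*X+[0,0,.008],(0,255,255)),(e-.02*X+[0,0,.008],(0,255,255))):
        q=cv2.projectPoints(np.array(p).reshape(1,3),R,t,K,D)[0].ravel();cv2.drawMarker(c,(int((q[0]-x+25.5)*s),int((q[1]-y+35.5)*s)),col,0,20,2)
    o.append(c)
pickle.dump(d,open("v3.pkl","wb"))
cv2.imwrite("pics/look5.png",np.hstack(o))
```

```text
10.07 [ 0.5686 -0.1194  0.1191] hd -0.228 F [-0.1  0.8 -1.4] T [ 0.05 -0.01  0.03] w 0.0238 gf 59
 10.59 [ 0.5695 -0.121   0.0958] hd -0.228 F [ 0.3 -0.6 -1.7] T [-0.   -0.01  0.01] w 0.0239 gf 59
```

View pics/look5.png

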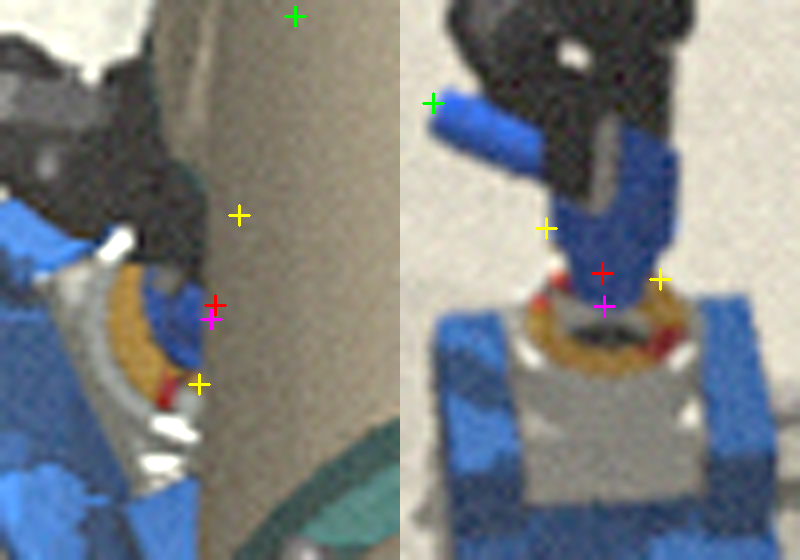

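The elbow hangs over the bore in both views. In the side view the nose foot is at about (610,300) against a ring centre of (608,320), so the offset is within 1–2 mm. I'll descend gently.

Run:
```python
from h import *
from cell import robot,vision
z=.089
while z>.060:
    robot.line_to([*M,z],max_speed=.04);s=st(robot)
    if s["force"][2]>5 or np.hypot(*s["force"][:2])>10: break
    z-=.0015 if z<.078 else .003
```

```text
10.99 [ 0.5684 -0.1214  0.0886] hd -0.229 F [ 0.3  0.  -1.7] T [ 0.01  0.02 -0.01] w 0.0236 gf 59
 11.24 [ 0.5686 -0.1214  0.0858] hd -0.229 F [ 1.1 -1.  -1.8] T [0.01 0.02 0.01] w 0.0235 gf 59
 11.49 [ 0.5686 -0.1214  0.0828] hd -0.229 F [-0.4 -0.6 -1.2] T [ 0.01 -0.02 -0.05] w 0.0241 gf 59
 11.74 [ 0.5689 -0.1214  0.0799] hd -0.229 F [ 0.3 -0.4 -1.6] T [-0.03 -0.08  0.06] w 0.0239 gf 59
 11.99 [ 0.5692 -0.1216  0.0769] hd -0.229 F [ 0.6 -0.6 -2.6] T [-0.1  -0.4  -0.04] w 0.0242 gf 59
 12.24 [ 0.5692 -0.1216  0.0755] hd -0.229 F [ 1.4 -0.5 -1.5] T [-0.18 -0.51 -0.03] w 0.0240 gf 59
 12.49 [ 0.5692 -0.1215  0.0741] hd -0.229 F [ 2.3 -0.3 -0.7] T [-0.24 -0.59  0.  ] w 0.0236 gf 59
 12.74 [ 0.5691 -0.1215  0.0725] hd -0.229 F [ 2.3 -0.4 -0.6] T [-0.18 -0.63  0.04] w 0.0238 gf 59
 12.99 [ 0.5691 -0.1215  0.071 ] hd -0.229 F [ 2.5 -1.1 -2. ] T [-0.25 -0.67  0.07] w 0.0242 gf 59
 13.24 [ 0.5691 -0.1214  0.0695] hd -0.229 F [ 3.7 -0.8  0.1] T [-0.24 -0.88  0.02] w 0.0238 gf 59
 13.49 [ 0.5691 -0.1214  0.068 ] hd -0.229 F [ 3.4 -1.4 -0.8] T [-0.2  -0.89 -0.01] w 0.0238 gf 59
 13.74 [ 0.5691 -0.1214  0.0665] hd -0.229 F [ 3.3 -1.3  0. ] T [-0.25 -1.03  0.02] w 0.0242 gf 59
 13.99 [ 0.5692 -0.1214  0.0653] hd -0.229 F [ 3.8 -1.4  3.6] T [-0.13 -0.88  0.01] w 0.0240 gf 60
 14.24 [ 0.5693 -0.1213  0.0642] hd -0.229 F [ 3.2 -0.5  7.7] T [-0.09 -0.71  0.03] w 0.0241 gf 60
```

The nose met the seal at the expected depth of about 17 mm below the mouth, so the lugs have dropped through. I'll screw it in clockwise in small steps, following the thread down.

Run:
```python
from h import *
from cell import robot,vision
p=np.array([M[0]+.0006,M[1],.0648])
robot.line_to(p,max_speed=.03);st(robot,"pre")
h=ENT
while h>FIN+1e-6:
    h=max(h-.076,FIN)
    robot.line_to(p,rot=rot(h),max_speed=.05);s=st(robot)
    F=np.array(s["force"])
    if np.linalg.norm(F)>30 or abs(s["torque"][2])>1.2: print("stop");break
    if F[2]<-4: p[2]-=.0004
    elif F[2]>6: p[2]+=.0003
    p[:2]+=np.clip(F[:2]*1e-4,-.0003,.0003)
print(p)
```

```text
pre 14.49 [ 0.5694 -0.1214  0.0652] hd -0.229 F [3.1 0.1 6.5] T [-0.18 -0.63  0.05] w 0.0235 gf 60
 14.74 [ 0.5693 -0.1216  0.0651] hd -0.305 F [ 3.2 -0.5  6. ] T [-0.25 -0.58 -0.01] w 0.0242 gf 60
 14.99 [ 0.5692 -0.1218  0.0652] hd -0.382 F [ 2.4 -1.2  5. ] T [-0.35 -0.54  0.02] w 0.0238 gf 60
 15.24 [ 0.5692 -0.1219  0.0652] hd -0.457 F [ 1.7 -1.   6.6] T [-0.31 -0.41  0.01] w 0.0245 gf 60
 15.49 [ 0.5692 -0.1219  0.0653] hd -0.531 F [ 0.8 -1.2  5.8] T [-0.38 -0.22 -0.  ] w 0.0241 gf 60
 15.74 [ 0.5692 -0.1219  0.0652] hd -0.606 F [ 0.1 -1.6  4.8] T [-0.36 -0.07  0.03] w 0.0240 gf 60
 15.99 [ 0.5692 -0.122   0.0652] hd -0.682 F [ 0.4 -1.4  4.6] T [-0.31 -0.11  0.04] w 0.0238 gf 60
 16.24 [ 0.5693 -0.1221  0.0651] hd -0.758 F [-0.1 -1.7  4.6] T [-0.36  0.07 -0.03] w 0.0235 gf 60
 16.49 [ 0.5693 -0.1222  0.065 ] hd -0.834 F [-0.7 -2.2  2.1] T [-0.32  0.19 -0.06] w 0.0242 gf 60
 16.74 [ 0.5692 -0.1223  0.0648] hd -0.910 F [-1.2 -1.2 -1. ] T [-0.36  0.16 -0.07] w 0.0241 gf 59
 16.99 [ 0.5691 -0.1223  0.0646] hd -0.986 F [ 0.  -1.2 -3.8] T [-0.34  0.12 -0.03] w 0.0240 gf 59
 17.24 [ 0.569  -0.1224  0.0645] hd -1.062 F [-0.8 -0.8 -8.6] T [-0.36  0.17 -0.08] w 0.0239 gf 59
 17.49 [ 0.5689 -0.1224  0.0642] hd -1.135 F [  0.2  -1.1 -12.3] T [-0.28  0.28 -0.19] w 0.0241 gf 59
[ 0.56998444 -0.12291917  0.0646    ]
```

Run:
```python
from h import *
from cell import robot,vision
for z in(.0642,.0636,.0630,.0624):
    robot.line_to([.5696,-.1226,z],rot=rot(FIN),max_speed=.03);s=st(robot)
    if s["force"][2]>-3: break
robot.open_gripper();s=st(robot,"open")
p=np.array(s["eef_pos"]);robot.line_to([p[0],p[1],.15]);
robot.reach([.45,.10,.25],rot(FIN));st(robot)
d={};o=[]
for n,x,y in(("top",387,245),("side",322,200)):
    v=vision.get_image(n);d[n]=v
    o.append(cv2.resize(cv2.cvtColor(v["img"],cv2.COLOR_RGB2BGR)[y-35:y+35,x-40:x+40],None,fx=5,fy=5,interpolation=cv2.INTER_CUBIC)) 
pickle.dump(d,open("v4.pkl","wb"));cv2.imwrite("pics/look6.png",np.hstack(o))
```

```text
17.74 [ 0.569  -0.1225  0.0641] hd -1.137 F [-1.4 -0.2 -6.8] T [-0.27  0.6  -0.04] w 0.0238 gf 60
 17.99 [ 0.5691 -0.1225  0.064 ] hd -1.138 F [-3.8 -0.4 -1.2] T [-0.21  1.1  -0.06] w 0.0240 gf 61
open 18.62 [ 0.5698 -0.1226  0.0637] hd -1.138 F [ 0.2 -0.1 -0.8] T [-0.01  0.01  0.03] w 0.0854 gf 0
 20.4 [0.4505 0.0989 0.2496] hd -1.139 F [-0.1 -1.8 -0.1] T [ 0.   -0.01  0.02] w 0.0855 gf 0
```

View pics/look6.png

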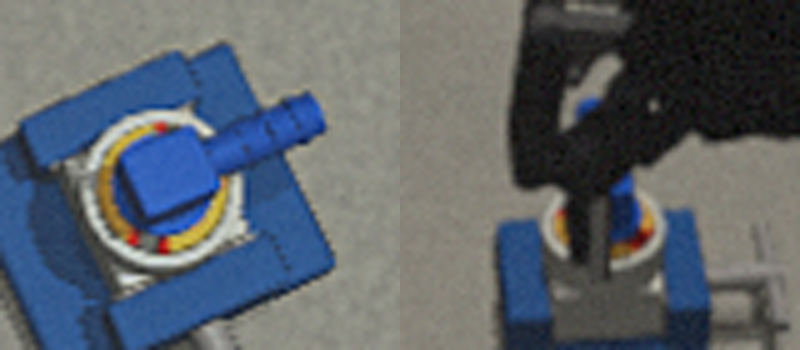

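The top view shows the elbow seated. The block top centre is at about (381,244) and the barb tip at about (410,233.4), over the finger. I'll check the heading numerically.

Run:
```python
from h import *
T=pickle.load(open("v4.pkl","rb"))["top"]
t=at_z(T,(410,233.4),.096)[:2];b=at_z(T,(381,244),.110)[:2]
R=np.array([[np.cos(FIN),np.sin(FIN)],[-np.sin(FIN),np.cos(FIN)]])
print("tip in mouth",R@(t-M),"block",R@(b-M))
```

```text
tip in mouth [ 0.05905186 -0.00167275] block [ 8.47974941e-05 -1.48662617e-05]
```

```bash
python3 -c "
from cell import workorder
print(workorder.sign_off())"
```

```text
the job is handed in; nothing more can be done
None
```

The blue elbow is screwed down onto the seal and released, its barb about 2 mm from the yellow finger's line in the last picture. The job is handed in, with no verdict returned; the first grasp closed on nothing because the fingertips sat about 26 mm higher than reported.

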